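# Let a model truck down off its block with the ratchet lift

## Robot

A 7-joint arm with a two-finger parallel gripper is mounted at the origin on the work surface. World frame = base frame: x ahead of the robot, y to its left, z up, the work surface at z = 0. Lengths are in mm, angles in rad, forces in N, time in s.
With the tool pointing down it reaches from about 400 to 875 mm from the base axis. Payload 19.3 kg.
Tool frame: the origin (TCP) lies at the very end of the fingers, on their centre line; the grasp point (between the pads) lies 19 mm behind it; z points along the fingers, y is the line along which they close (so a half turn about z gives the same grasp; the last joint's range is limited). The gripper opens to 85 mm and grips with 20 to 120 N. Pads are 22 mm wide; open, the fingers measure 114 mm over their backs; the gripper's body (76 mm by 85 mm) begins 54 mm behind the grasp point. The pads swing forward as they close: fully open they stand 13 mm farther back than shut.
Start: joints at [1.225, 0.521, -0.036, 1.599, 0.021, 1.021, -0.113], TCP at [170.17, -601.379, 231.291] pointing down, gripper open.
Joint ranges: [-2.91, 2.91], [-0.3, 2.13], [-1.5, 1.42], [0.17, 2.43], [-1.26, 4.41], [0.16, 1.93], [-2.52, 2.52]. Speed limits (rad/s): [1.89, 1.89, 2.39, 2.39, 3.01, 3.01, 3.01].

## Interface

Orientations are given as a rotation vector (axis times angle).
In Python, from bench import robot, vision gives the robot as it stands.
- The arm moves only by the tool step_arm, never from a script. Its argument "motion" is a list of rows, each a list of 7 numbers: the turn, a rotation vector about the world's x, y, z in rad, then the shift along the world's x, y, z in mm, then the finger opening in mm, from 0 to 85.4. A call has 1 to 8 rows; each row is the pose to reach, as a shift and turn from the pose commanded when the call began; what a row does not reach only later rows make up. A row lasts 1/8 s, in which the tool goes at most 62.5 mm and 10.7 degrees, less where a joint would pass 70% of its speed; a pose out of reach is approached as far as the arm can. A call with a gripper value outside its range is refused whole. The fingers move at their own pace and stop on an object; the grip force is fixed at half the most. Time passes only in rows, so rows that repeat a pose let the fingers close. It gives the time, the measured TCP pose, the force, the opening and the grip force at its end, in the units of the state.
- robot.get_state(): the state, without advancing time (a new reading comes with each control period).
- vision.snapshot(name): name is "scene" or "side" or "wrist"; returns a dict with "color" (400x640x3 uint8, red, green, blue), "fx", "fy", "cx", "cy" (pixels), "camera_from_world" (4x4, takes a point from world to camera coordinates); the wrist camera has in their place "hand_eye" (4x4, takes a point from camera to tool coordinates, whose origin is the TCP and whose axes are the flange's). Camera axes: x right, y down, z forward; pixel columns grow to the right and rows downward; lengths in mm; the calibration is good to about 2 mm. A picture is of the moment at which its call begins: read the wrist's pose just before it. There is no depth.
- robot.job_done(): hands the job in; it is judged then, once.
The state is a dict: "clock": time; "qpos": joint angles; "joint_vel": joint speeds; "joint_efforts": joint torques, N m; "tcp_pos": TCP position; "ee_rot": TCP orientation; "wrist_force": force on the tool from outside, world axes, zero at the start; "ft_torque": the same for the moment, N m; "finger_gap": finger opening in mm; "gripper_force": force on a finger pad.
Only numpy, scipy, OpenCV 4.12 (cv2) and the standard library are available. Lean on these libraries where they do the work, as an engineer would, in place of code of your own. Each camera call takes 0.05 s, during which the arm holds its last target. There are 200 camera calls.

## Task

The bare model truck stands with its tail propped on a wooden block. Pull the red handle of the blue ratchet lift up, click by click, until its toe has raised the tail just clear of the block, and ease it onto the pawl; take the block out without dragging it while the truck still bears on it, and lay it in the grey tray. Then press the lift's red pawl pad gently down to its stop and hold it while the truck sinks onto its wheels and the lift goes all the way down, and leave everything else where it is.

Things in the scene. Friction and masses are not known exactly. Their poses are not given: they have to be found in the camera images.
- truck: Bare model truck on 100 mm wheels, about 430 mm long and 240 mm wide. Origin on the bench under the middle of the front axle, +y along the truck to its tail, +x across it (away from the robot), z up. The front wheels are chocked and fixed; all else tips about the front axle, 50 mm above the bench. Nothing of it between its front and rear wheels is wider than 60 mm (30 mm each side of its middle line) or, when level, higher than 130 mm.
- truck_chassis (a joint): How far the truck is tipped tail up about its front axle, rad: 0 = level, all wheels on the bench; about 0.08 with the tail on the block. At angle a, its flat 60 mm wide skid plate runs 48 mm above the bench under the front axle and climbs by a toward the tail. It must be let down, not dropped, and never be jacked above 0.14.
- truck_bumper (a point): Lowest point, at mid-width, of the round steel bumper bar (12 mm thick, 100 mm long) at the tail, 350 mm behind the front axle; 60 mm above the bench when the truck is level. The lift's toe raises the truck here; about 5 to 8 N of its weight bears on the toe.
- block: Loose wooden block, 125 mm along its x, 45 mm along its y, 58 mm high, 0.14 to 0.21 kg. Origin at the centre of its underside. It lies across under the skid plate, about 150 mm behind the front axle; about 85 mm stick out toward the robot (-x). The truck bears on its top edge nearer the front axle. Drawn out 60 mm toward -x it is clear. Free, it slides with 1 to 3 N; borne upon, with over 12 N.
- block_mid (a point): Centre of the wooden block.
- block_outer_end (a point): Middle of the block's end face that sticks out toward the robot; pinch the block from above 20 to 30 mm in from here.
- lift: Blue ratchet lift bolted to the bench at the truck's tail; origin on the bench under its upright rail, -y toward the truck, +y away from it. A steel rail with saw teeth slides up and down in it; a damper beside the rail lets it sink slowly (about 25 mm/s empty, 60 to 90 mm/s under the truck). Its column is 126 mm high.
- lift_rail (a joint): Height of the rail above its lowest position, m, 0 to 0.100. The pawl lets it rise and holds it at 0.004, 0.014, 0.024 ... 0.094 (every 10 mm); let go between two of these it sinks to the one below. Raised at 25 mm/s it takes about 7 N empty and 12 to 18 N with the truck on the toe. Held by the pawl it cannot be pushed down: ease it onto the tooth until the pawl has its weight and stop there. One click tips the truck by about 0.029 rad.
- lift_handle (a point): Centre of the red crossbar on top of the rail: 92 mm along the lift's x, 16 mm along its y (across the pinch), 18 mm high; 178 mm above the bench when the rail is down. Free space on both sides and above; rises with the rail.
- lift_toe (a point): Top of the toe at the foot of the rail, 38 mm above the bench when the rail is down; it reaches under the bumper bar.
- pawl_pad (a point): Middle of the top of the red thumb pad (30 x 30 mm) on the pawl's tail, on the far side of the lift from the truck, about 86 mm above the bench. Pressed straight down about 4 to 5 mm it lifts the pawl off the teeth, against 2 to 5 N, and 6 to 11 N to break it free while it carries the truck; only 1 to 2 mm further it meets a hard stop, to be felt, not rammed: never press it with more than 30 N. It springs back when let go.
- lift_pawl: The sprung pawl with its tail; origin on its pivot pin, 73 mm above the bench and 25 mm from the rail axis along the lift's +y; the middle of its pad is 55 mm further out.
- tray: Grey open tray fixed on the bench, 190 mm along its x, 150 mm along its y, 40 mm high, walls and floor 4 mm. Origin at the centre of its underside.
- pack_blue: Bystander, not to be moved: blue battery pack, 138 x 46 x 25 mm. Origin at the middle of its underside.
- pack_black: Bystander, not to be moved: black battery pack, 138 x 46 x 25 mm. Origin at the middle of its underside.
- spare_wheel: Bystander, not to be moved: spare wheel lying flat, 100 mm across, 45 mm high. Origin at the middle of its underside.
- driver: Bystander, not to be moved: screwdriver lying on the bench along its x.
- grease: Bystander, not to be moved: small white jar with a red cap, 44 mm across, 85 mm high. Origin at the middle of its underside.
- pinion_box: Bystander, not to be moved: cardboard box, 85 x 60 x 50 mm. Origin at the middle of its underside.
Not all that is in view belongs to the job. What is shaped like the lift but orange or purple is not meant.

How it is judged:
By the outcome, as a careful person would: the job done as asked, in the order asked, and still so for the second after the job is handed in, with the robot touching nothing.
It also fails if it takes over 72 s, if anything falls off the work surface, if the arm or the gripper's body presses on something with over 40 N, if the wrist force passes 120 N, or if a joint passes its speed limit or range.

## Working session

There is one attempt and no reset: what is moved stays moved. The work goes in short steps, Python scripts to look and compute and a tool call to move; the robot and the scene stay as the last step left them, time stands still between calls to the robot, and variables do not carry over. Pictures are saved under pics/ and viewed, at most 10 in all, crops included, and the job is handed in when it is done.

Besides the shell and the picture viewer there is one more tool, called as a command line: name --pt "numbers of a row" for each row, then --argument value for the rest. step_arm: Moves the arm, as the interface text tells. Its arguments: {"type":"object","properties":{"motion":{"type":"array","items":{"type":"array","items":{"type":"number"}}}},"required":["motion"]}

```bash
mkdir -p pics
cat > h.py <<'E'
import numpy as np, cv2
from bench import robot, vision
def ray(s,u,v):
    T=np.array(s["camera_from_world"]); R=T[:3,:3]; t=T[:3,3]
    d=R.T@np.array([(u-s["cx"])/s["fx"],(v-s["cy"])/s["fy"],1]); return -R.T@t, d/np.linalg.norm(d)
def onz(s,u,v,z):
    o,d=ray(s,u,v); return o+d*(z-o[2])/d[2]
def tri(*rs):
    A=0;b=0
    for o,d in rs:
        P=np.eye(3)-np.outer(d,d); A=A+P; b=b+P@o
    p=np.linalg.solve(A,b); return p,[np.linalg.norm((np.eye(3)-np.outer(d,d))@(p-o)) for o,d in rs]
def snap(n):
    st=robot.get_state(); s=vision.snapshot(n); s=dict(s)
    if n=="wrist":
        R=cv2.Rodrigues(np.array(st["ee_rot"],float))[0]; W=np.eye(4);W[:3,:3]=R;W[:3,3]=st["tcp_pos"]
        s["camera_from_world"]=np.linalg.inv(W@np.array(s["hand_eye"]))
    return s
E
python3 - <<'E'
from h import *
import pickle
print(robot.get_state())
D={}
for n in("scene","side","wrist"):
    s=snap(n);D[n]=s;cv2.imwrite(f"pics/{n}0.png",s["color"][:,:,::-1])
    T=np.array(s["camera_from_world"]);print(n,(-T[:3,:3].T@T[:3,3]).round(),T[2,:3].round(2),s["fx"])
pickle.dump(D,open("d0.pkl","wb"))
E
```

```text
{'clock': 0.0, 'qpos': array([ 1.2248183 ,  0.5220372 , -0.03633995,  1.59999412,  0.02119986,
        1.02109469, -0.11278818]), 'joint_vel': array([-0.00082383,  0.00084021,  0.00020273, -0.0022915 ,  0.000258  ,
       -0.00016327, -0.00027709]), 'joint_efforts': array([-1.62222937e-04, -9.27125287e+01,  1.97964147e+00, -3.69936812e+01,
        1.78117049e-02,  8.09679885e-03, -3.70414909e-05]), 'tcp_pos': array([ 170.06572838, -601.07028465,  230.71611083]), 'ee_rot': array([-3.11065707e+00, -4.31684383e-01,  3.64388954e-04]), 'wrist_force': array([-0.34921952, -0.20295477, -0.71809413]), 'ft_torque': array([ 0.0037354 , -0.00798795,  0.02878736]), 'gripper_force': 0.0, 'finger_gap': 85.71049463713476}
scene [1054.  497. 1113.] [-0.42 -0.36 -0.84] 414.078006320284
side [ 158. 1054. 1183.] [ 0.27 -0.66 -0.7 ] 414.9336400907613
wrist [ 249. -579.  373.] [-0.31 -0.09 -0.95] 318.69202330360315
```

View pics/scene0.png

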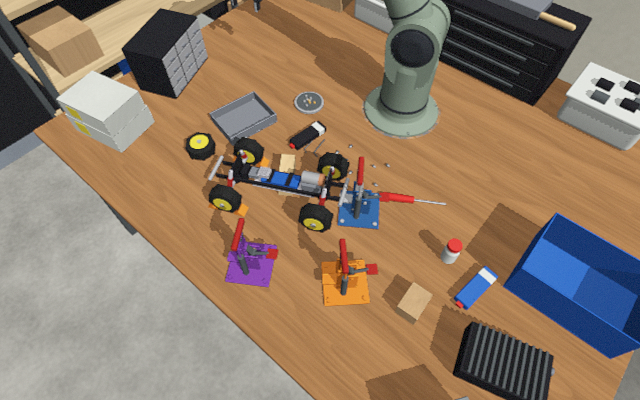

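View pics/side0.png

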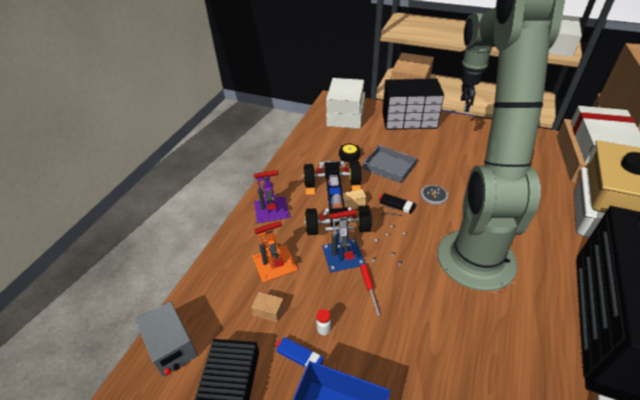

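The scene picture shows the blue lift at about (358,195), with its red handle at (361,170), the truck at (280,180), the block at (287,162), the tray at (243,117) and the black pack at (307,135). In the side picture the lift is at (342,240), with its handle at (342,214), the block at (356,198) and the tray at (390,163). I'll enlarge both.

Run:
```python
from h import *
import pickle
D=pickle.load(open("d0.pkl","rb"))
a=D["scene"]["color"][85:245,195:455]; b=D["side"]["color"][135:285,290:450]
A=cv2.resize(a,(780,480),interpolation=cv2.INTER_CUBIC)[:, :]
# side-by-side: scene x2 .. 
A=cv2.resize(a,None,fx=1.6,fy=1.6,interpolation=cv2.INTER_CUBIC); 
B=cv2.resize(b,None,fx=2.35,fy=2.35,interpolation=cv2.INTER_CUBIC)
im=np.zeros((600,800,3),np.uint8); im[:A.shape[0],:A.shape[1]]=A; im[:B.shape[0],420:420+B.shape[1]]=B[:,:380]
cv2.imwrite("pics/crop.png",im[:360,:,::-1])
# red components
for n,(r0,r1,c0,c1) in dict(scene=(140,230,330,400),side=(195,285,300,375)).items():
    s=D[n];h=cv2.cvtColor(s["color"],cv2.COLOR_RGB2HSV).astype(int)
    m=(((h[...,0]<6)|(h[...,0]>173))&(h[...,1]>150)&(h[...,2]>70)).astype(np.uint8)
    k=np.zeros_like(m);k[r0:r1,c0:c1]=m[r0:r1,c0:c1]
    N,l,st,c=cv2.connectedComponentsWithStats(k)
    for i in range(1,N):
        if st[i,4]>5:
            rr=cv2.minAreaRect(np.argwhere(l==i)[:,::-1].astype(np.float32));print(n,c[i].round(1),st[i],rr)
    m=((h[...,0]>100)&(h[...,0]<115)&(h[...,1]>140)&(h[...,2]>60)).astype(np.uint8)
    k=np.zeros_like(m);k[r0:r1,c0:c1]=m[r0:r1,c0:c1]
    N,l,st,c=cv2.connectedComponentsWithStats(k)
    for i in range(1,N):
        if st[i,4]>40: 
            rr=cv2.minAreaRect(np.argwhere(l==i)[:,::-1].astype(np.float32));print(n,"blue",c[i].round(1),st[i]); print([onz(s,*p,6).round().tolist()[:2] for p in cv2.boxPoints(rr)])
s,t=D["scene"],D["side"]
print("handle",tri(ray(s,361,170),ray(t,342,214)))
print("handle z178",onz(s,361,170,178),onz(t,342,214,178))
print("block top",onz(s,287,162,58),onz(t,356,198,58))
print("tray",onz(s,243,117,10),onz(t,390,163,10))
```

```text
scene [360.2 170.6] [357 157   7  28 141] ((359.9085693359375, 170.46304321289062), (5.489289283752441, 27.25931167602539), 3.5763344764709473)
scene [389.2 196.6] [379 192  21  10 166] ((389.0, 196.5), (9.0, 20.0), 90.0)
scene blue [359.7 212.6] [338 184  41  45 873]
[[538.0, 135.0], [408.0, 47.0], [337.0, 154.0], [470.0, 235.0]]
side [342.9 213.9] [329 209  27  10 156] ((342.0235900878906, 213.54244995117188), (8.035886764526367, 26.236083984375), 87.51044464111328)
side [322.1 217. ] [320 214   6   6  23] ((322.20001220703125, 217.10000610351562), (4.0249223709106445, 5.366563320159912), 26.56505012512207)
side [348.6 255. ] [344 251  10   9  61] ((348.40386962890625, 255.0192108154297), (7.2562971115112305, 8.629109382629395), 78.69007110595703)
side [365.9 274.4] [360 264  13  21 156] ((365.8490905761719, 274.4716796875), (21.70296859741211, 7.417469501495361), 74.05460357666016)
side blue [342.5 257.2] [324 240  39  32 570]
[[533.0, 137.0], [425.0, 58.0], [368.0, 168.0], [471.0, 241.0]]
handle (array([458.18991525, 143.17655916, 206.00363633]), [np.float64(1.467701587294622), np.float64(1.4677015872945816)])
handle z178 [438.63856906 130.83640804 178.        ] [467.1555732  118.94237163 178.        ]
block top [ 489.29444622 -117.13613883   58.        ] [480.9984999  -94.74352246  58.        ]
tray [ 415.52019156 -408.88613805   10.        ] [ 420.7409332  -413.15906324   10.        ]
```

View pics/crop.png

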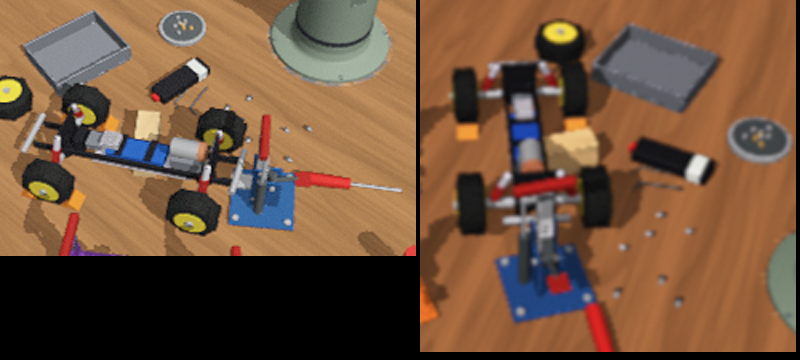

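The crop confirms the layout. The truck runs along y with its tail toward +y at the blue lift, and the red pad is on the +y side. The block sticks out toward the robot. I'll move now and look with the wrist camera.

step_arm --pt "0 0 0 55 75 25 85" --pt "0 0 0 110 120 50 85" --pt "0 0 0 165 165 80 85" --pt "0 0 0 210 210 100 85" --pt "0 0 0 230 260 110 85" --pt "0 0 0 230 300 110 85" --pt "0 0 0 230 330 110 85" --pt "0 0 0 230 330 110 85"

```text
clock: 1.15
tcp_pos: [401.2, -267.9, 341.9]
ee_rot: [-3.111, -0.44, -0.002]
wrist_force: [-0.2, -1.4, 0.7]
finger_gap: 84.9
gripper_force: 0.0
```

Run:
```python
from h import *
import pickle
s=snap("wrist");pickle.dump(s,open("w1.pkl","wb"));cv2.imwrite("pics/w1.png",s["color"][:,:,::-1])
st=robot.get_state();print(st["clock"],st["tcp_pos"],st["ee_rot"])
```

```text
1.2 [ 400.56980959 -270.11077573  341.66373341] [3.11076491e+00 4.36057520e-01 7.13411814e-04]
```

step_arm --pt "0 0 0 0 60 0 85" --pt "0 0 0 0 120 0 85" --pt "0 0 0 0 180 0 85" --pt "0 0 0 0 240 0 85" --pt "0 0 0 0 300 0 85" --pt "0 0 0 0 350 0 85" --pt "0 0 0 0 370 0 85" --pt "0 0 0 0 370 0 85"

```text
clock: 2.2
tcp_pos: [400.4, 98.9, 341.1]
ee_rot: [-3.111, -0.433, 0.001]
wrist_force: [0.6, -0.9, -0.2]
finger_gap: 85.2
gripper_force: 0.0
```

Run:
```python
from h import *
import pickle
s=snap("wrist");pickle.dump(s,open("w2.pkl","wb"))
st=robot.get_state();print(st["clock"],st["tcp_pos"],st["ee_rot"])
a=pickle.load(open("w1.pkl","rb"))["color"];b=s["color"]
cv2.imwrite("pics/w12.png",np.hstack([cv2.resize(x,(400,250),interpolation=cv2.INTER_AREA) for x in(a,b)])[:,:,::-1])
cv2.imwrite("pics/w2.png",b[:,:,::-1])
```

```text
2.25 [400.45900807  97.78958841 341.0287983 ] [-3.11184480e+00 -4.30937267e-01  1.01115052e-03]
```

View pics/w1.png

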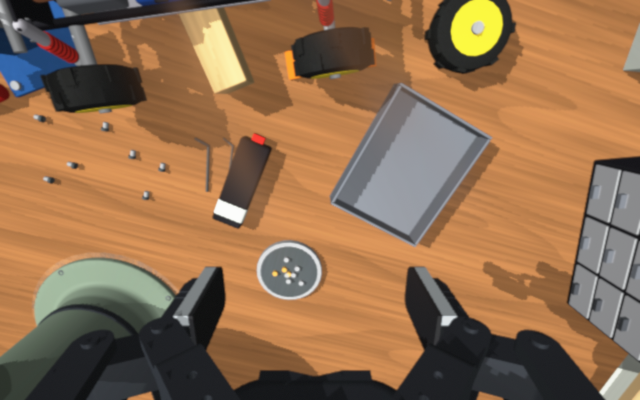

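View pics/w2.png

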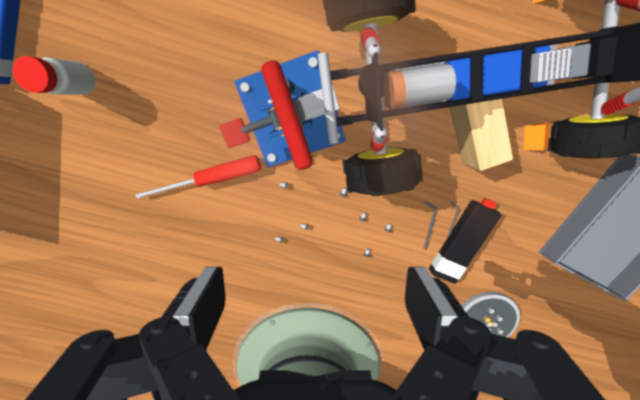

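The w2 picture shows the handle from (272,63) to (303,165), the pad at (234,132) and the block end at (497,163). In w1 the tray corners are at (401,84), (490,138), (416,244) and (331,202), and the block end is at (230,88). Next I'll measure the lift.

```bash
cat >> h.py <<'E'
def red(s,r0,r1,c0,c1,mn=5):
    h=cv2.cvtColor(s["color"],cv2.COLOR_RGB2HSV).astype(int)
    m=(((h[...,0]<6)|(h[...,0]>173))&(h[...,1]>150)&(h[...,2]>70)).astype(np.uint8)
    k=np.zeros_like(m);k[r0:r1,c0:c1]=m[r0:r1,c0:c1]
    N,l,st,c=cv2.connectedComponentsWithStats(k)
    return [(c[i].round(1),st[i,4],cv2.minAreaRect(np.argwhere(l==i)[:,::-1].astype(np.float32))) for i in range(1,N) if st[i,4]>mn]
E
python3 - <<'E'
from h import *
import pickle
D=pickle.load(open("d0.pkl","rb"));s,t=D["scene"],D["side"];w=pickle.load(open("w2.pkl","rb"));w1=pickle.load(open("w1.pkl","rb"))
T=w["camera_from_world"];print("cam",(-T[:3,:3].T@T[:3,3]).round(1))
R=red(w,50,175,215,312,40)
for r in R: print(r)
hd=max(R,key=lambda r:r[1]);c=hd[2][0]
print("handle",tri(ray(s,359.9,170.5),ray(t,342,213.5),ray(w,*c)))
bx=cv2.boxPoints(hd[2]);
for z in(178,186,206,214):
    P=np.array([onz(w,*p,z) for p in bx]);e=sorted([(np.linalg.norm(P[i]-P[(i+1)%4]),*(P[i]-P[(i+1)%4])[:2]) for i in range(2)]);print(z,P.mean(0).round(1),np.round(e,1))
pd=min(R,key=lambda r:r[1]); print("pad",onz(w,*pd[2][0],86),onz(w,*pd[0],86),onz(t,348.4,255,86),tri(ray(t,348.4,255),ray(w,*pd[2][0])))
tr=[(401,84),(490,138),(416,244),(331,202)];P=np.array([onz(w1,*p,40) for p in tr]);print(P.round(),P.mean(0));print(np.linalg.norm(P-np.roll(P,1,0),axis=1))
for ww,p in((w1,(230,88)),(w,(497,163))): print("blk",onz(ww,*p,58))
print("blk",tri(ray(w1,230,88),ray(w,497,163)))
E
```

```text
cam [479.3 121.4 483.2]
(array([286.5, 114.1]), np.int32(2005), ((286.7773132324219, 114.57795715332031), (112.31912994384766, 19.207515716552734), 70.70995330810547))
(array([233.7, 132.6]), np.int32(523), ((234.0985565185547, 132.64596557617188), (24.520065307617188, 23.323963165283203), 70.01689147949219))
(array([238.7, 166.6]), np.int32(623), ((236.82354736328125, 167.79412841796875), (16.492422103881836, 45.354156494140625), 75.96376037597656))
handle (array([459.27592267, 140.26897977, 204.03705724]), [np.float64(0.46780865554987644), np.float64(0.8833621116641086), np.float64(0.6465112662494567)])
178 [454.6 140.5 178. ] [[16.9 -9.3 14.1]
 [99.4 81.5 56.9]]
186 [455.2 140.  186. ] [[16.5 -9.1 13.8]
 [96.8 79.4 55.4]]
206 [456.8 138.8 206. ] [[15.4 -8.5 12.8]
 [90.3 74.  51.6]]
214 [457.5 138.3 214. ] [[14.9 -8.2 12.5]
 [87.7 71.9 50.2]]
pad [411.67000798 204.8765333   86.        ] [411.59112976 205.3560428   86.        ] [412.34261267 208.50953439  86.        ] (array([412.11112404, 205.84497172,  83.10942203]), [np.float64(0.9972081879904644), np.float64(0.9972081879904423)])
[[ 526. -349.   40.]
 [ 495. -491.   40.]
 [ 317. -454.   40.]
 [ 346. -309.   40.]] [ 420.89994303 -400.65079224   40.        ]
[184.68692632 145.91576678 181.77269644 148.13505339]
blk [ 460.13293946 -139.93017549   58.        ]
blk [ 464.26912076 -138.23720699   58.        ]
blk (array([ 462.12523352, -139.46350987,   56.12360676]), [np.float64(2.076647034742098), np.float64(2.0766470347420425)])
```

Handle centre is about (458,139,203), so the rail is at about 0.024, and the lift yaw is about 0.609 rad. I'll go to the handle now.

step_arm --pt "0 0 0.17 29 20 -30 85" --pt "0 0 0.334 57 40 -60 85" --pt "0 0 0.334 57 40 -100 85" --pt "0 0 0.334 57 40 -135 85" --pt "0 0 0.334 57 40 -158 85" --pt "0 0 0.334 57 40 -158 60" --pt "0 0 0.334 57 40 -158 40" --pt "0 0 0.334 57 40 -158 26"

```text
clock: 3.25
tcp_pos: [457.8, 138.3, 184.3]
ee_rot: [2.997, 0.942, 0.002]
wrist_force: [-0.0, -0.3, -0.9]
finger_gap: 32.0
gripper_force: 0.0
```

step_arm --pt "0 0 0 0 0 0 20" --pt "0 0 0 0 0 0 15" --pt "0 0 0 0 0 0 5" --pt "0 0 0 0 0 0 5"

```text
clock: 3.75
tcp_pos: [457.3, 138.8, 183.8]
ee_rot: [2.997, 0.943, 0.001]
wrist_force: [-3.1, 1.2, 7.9]
finger_gap: 15.0
gripper_force: 59.7
```

step_arm --pt "0 0 0 0 0 3 5" --pt "0 0 0 0 0 6 5" --pt "0 0 0 0 0 9 5" --pt "0 0 0 0 0 12 5" --pt "0 0 0 0 0 15 5" --pt "0 0 0 0 0 18 5"

```text
clock: 4.5
tcp_pos: [457.2, 138.8, 201.4]
ee_rot: [-2.996, -0.943, -0.0]
wrist_force: [2.9, 4.0, -9.6]
finger_gap: 15.0
gripper_force: 59.4
```

step_arm --pt "0 0 0 0 0 2 5" --pt "0 0 0 0 0 4 5"

```text
clock: 4.75
tcp_pos: [457.2, 138.7, 205.5]
ee_rot: [-2.997, -0.943, -0.0]
wrist_force: [2.4, 4.4, -9.1]
finger_gap: 15.1
gripper_force: 59.8
```

step_arm --pt "0 0 0 0 0 2 5"

```text
clock: 4.88
tcp_pos: [457.2, 138.7, 207.4]
ee_rot: [-2.996, -0.943, -0.0]
wrist_force: [3.8, 4.5, -11.3]
finger_gap: 15.2
gripper_force: 59.6
```

step_arm --pt "0 0 0 0 0 2 5"

```text
clock: 5.0
tcp_pos: [457.2, 138.7, 209.2]
ee_rot: [-2.996, -0.943, 0.0]
wrist_force: [6.1, 5.4, -17.2]
finger_gap: 14.8
gripper_force: 58.7
```

step_arm --pt "0 0 0 0 0 2 5"

```text
clock: 5.12
tcp_pos: [457.2, 138.7, 211.1]
ee_rot: [-2.996, -0.943, -0.0]
wrist_force: [5.1, 6.6, -16.7]
finger_gap: 15.1
gripper_force: 58.8
```

step_arm --pt "0 0 0 0 0 2 5" --pt "0 0 0 0 0 4 5" --pt "0 0 0 0 0 5 5" --pt "0 0 0 0 0 5 5"

```text
clock: 5.62
tcp_pos: [457.2, 138.7, 216.2]
ee_rot: [-2.996, -0.943, -0.0]
wrist_force: [4.2, 5.8, -11.7]
finger_gap: 14.4
gripper_force: 59.4
```

step_arm --pt "0 0 0 0 0 -0.7 5" --pt "0 0 0 0 0 -1.4 5"

```text
clock: 5.88
tcp_pos: [457.2, 138.8, 214.9]
ee_rot: [-2.996, -0.943, -0.0]
wrist_force: [2.9, 4.3, -9.0]
finger_gap: 15.4
gripper_force: 59.9
```

step_arm --pt "0 0 0 0 0 -0.4 5" --pt "0 0 0 0 0 -0.8 5"

```text
clock: 6.12
tcp_pos: [457.2, 138.8, 214.1]
ee_rot: [-2.996, -0.943, -0.0]
wrist_force: [2.6, 4.4, -6.2]
finger_gap: 14.9
gripper_force: 60.2
```

step_arm --pt "0 0 0 0 0 -0.4 5"

```text
clock: 6.25
tcp_pos: [457.2, 138.8, 213.9]
ee_rot: [-2.997, -0.943, -0.001]
wrist_force: [0.0, 2.9, 1.1]
finger_gap: 15.3
gripper_force: 61.3
```

step_arm --pt "0 0 0 0 0 -0.4 5"

```text
clock: 6.38
tcp_pos: [457.3, 138.7, 213.7]
ee_rot: [2.997, 0.943, 0.001]
wrist_force: [-1.0, 2.6, 8.8]
finger_gap: 14.9
gripper_force: 62.5
```

step_arm --pt "0 0 0 0 0 -0.3 5" --pt "0 0 0 0 0 -0.3 5"

```text
clock: 6.62
tcp_pos: [457.3, 138.7, 213.6]
ee_rot: [2.997, 0.943, 0.001]
wrist_force: [-2.8, 2.2, 9.9]
finger_gap: 15.1
gripper_force: 62.7
```

step_arm --pt "0 0 0 0 0 0.6 25" --pt "0 0 0 0 0 0.6 45" --pt "0 0 0 0 0 0.6 65" --pt "0 0 0 0 0 0.6 80" --pt "0 0 0 0 0 15 85" --pt "0 0 0 0 0 50 85" --pt "0 0 0 0 0 90 85" --pt "0 0 -0.1 -10 -20 115 85"

```text
clock: 7.62
tcp_pos: [447.4, 119.7, 330.6]
ee_rot: [-3.039, -0.792, -0.003]
wrist_force: [-0.2, 0.1, 0.4]
finger_gap: 84.8
gripper_force: 0.0
```

step_arm --pt "0 0 -0.12 -10 -50 10 85" --pt "0 0 -0.234 -25 -100 10 85" --pt "0 0 -0.234 -40 -150 10 85" --pt "0 0 -0.234 -50 -200 10 85" --pt "0 0 -0.234 -50 -230 10 85" --pt "0 0 -0.234 -50 -230 10 85" --pt "0 0 -0.234 -50 -230 10 85"

```text
clock: 8.5
tcp_pos: [397.3, -110.6, 338.5]
ee_rot: [-3.111, -0.433, -0.001]
wrist_force: [-0.0, 0.6, -0.5]
finger_gap: 84.9
gripper_force: 0.0
```

Run:
```python
from h import *
import pickle
s=snap("wrist");pickle.dump(s,open("w3.pkl","wb"))
st=robot.get_state();print(st["clock"],st["tcp_pos"],st["ee_rot"],st["wrist_force"])
a=pickle.load(open("w1.pkl","rb"))["color"][0:130,140:290];b=s["color"]
sc=snap("scene");sd=snap("side");pickle.dump((sc,sd),open("s3.pkl","wb"))
im=np.zeros((600,800,3),np.uint8);im[:400,:640]=b
im[400:600,0:231]=cv2.resize(a,(231,200))
im[400:600,240:480]=cv2.resize(sc["color"][120:220,240:360],(240,200),interpolation=cv2.INTER_CUBIC)
im[400:600,490:690]=cv2.resize(sd["color"][150:250,300:400],(200,200),interpolation=cv2.INTER_CUBIC)
cv2.imwrite("pics/w3.png",im[:,:,::-1])
```

```text
8.55 [ 397.35706208 -110.47275151  338.4441285 ] [-3.11144970e+00 -4.33822959e-01 -9.22815456e-04] [ 0.65161293 -0.26417202 -0.72518416]
```

View pics/w3.png

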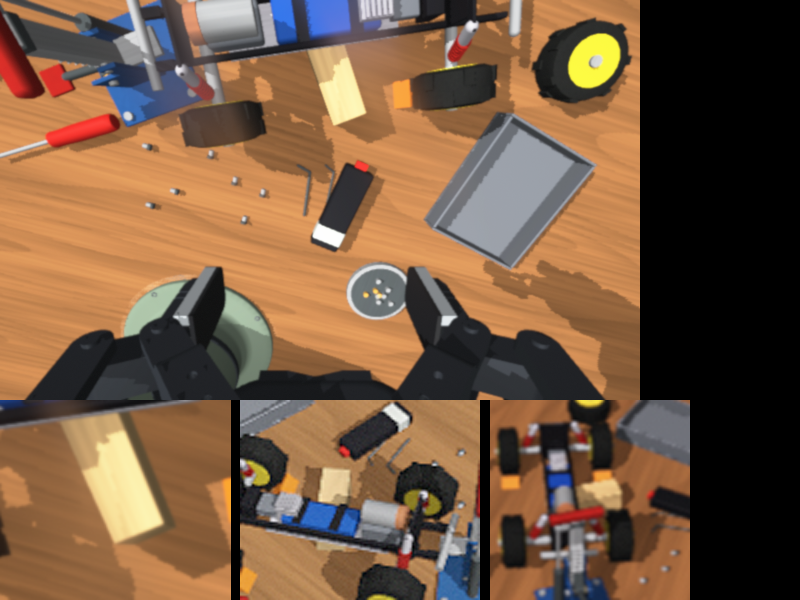

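The picture shows the block's top outer edge from (332,124) to (366,114), with its sides running back to (311,52) and (345,46). The tray rim corners are at (511,114), (594,165), (510,268) and (426,222). I'll triangulate these against w1.

Run:
```python
from h import *
import pickle
w1=pickle.load(open("w1.pkl","rb"));w3=pickle.load(open("w3.pkl","rb"))
def sub(s,p):
    g=cv2.cvtColor(s["color"],cv2.COLOR_RGB2GRAY);return cv2.cornerSubPix(g,np.array([[p]],np.float32),(4,4),(-1,-1),(3,30,.01))[0,0]
for nm,a,b in(("bL",(214.7,92.9),(332,124)),("bR",(247,81),(366,114)),("t1",(401,84),(511,114)),("t2",(490,138),(594,165)),("t3",(416,244),(510,268)),("t4",(331,202),(426,222))):
    A,B=sub(w1,a),sub(w3,b);p,e=tri(ray(w1,*A),ray(w3,*B));print(nm,A,B,p.round(1),np.round(e[0],1),tri(ray(w1,*a),ray(w3,*b))[0].round(1))
for p in((332,124),(366,114),(311,52),(345,46)): print(p,onz(w3,*p,58).round(1))
P=np.array([onz(w3,*p,40) for p in((511,114),(594,165),(510,268),(426,222))]);print(P.mean(0))
print("bottom of outer edge?")
```

```text
bL [213.64178  92.58159] [333.6494  125.33304] [ 448.9 -121.2   58.1] 0.2 [ 448.7 -119.4   47.3]
bR [245.84967  79.71761] [365.7518  112.55928] [ 475.1 -156.4   55.2] 0.0 [ 473.7 -157.7   52.9]
t1 [400.30286  84.13109] [512.3869  116.07759] [ 524.7 -347.6   41.7] 0.7 [ 527.  -351.    30.7]
t2 [488.67154 138.89539] [593.204   165.54735] [ 493.9 -492.4   35.9] 0.6 [ 495.3 -494.5   34.2]
t3 [414.27615 244.16438] [509.11893 269.1906 ] [ 313.3 -452.9   37.4] 1.7 [ 313.  -457.7   32.2]
t4 [332.86017 202.14728] [423.39273 218.88985] [ 332.1 -320.2  -23.8] 4.8 [ 337.5 -313.6    2.8]
(332, 124) [ 449.8 -118.7   58. ]
(366, 114) [ 473.5 -156.8   58. ]
(311, 52) [523.6 -69.9  58. ]
(345, 46) [ 541.  -107.3   58. ]
[ 421.81840387 -395.49581105   40.        ]
bottom of outer edge?
```

Run:
```python
from h import *
import pickle
w3=pickle.load(open("w3.pkl","rb"));sc,sd=pickle.load(open("s3.pkl","rb"))
for n,p,z in(("redL",(357,162),25),("redR",(372,167),25),("whL",(312,241),25),("whR",(334,250),25),("wheelrear bottom",(200,146),0),("chock",(394,107),0),("chockTL",(396,82),25),("frontwheel",(412,110),0),("hexkey",(300,168),3),("hexkey2",(332,168),3),("frame edge",(311,50),130)):
    print(n,onz(w3,*p,z).round())
u=np.array([.823,.568]);v=np.array([-.568,.823])
for n,p,z in(("pack",(357,162),25),("pack",(372,167),25),("chock",(394,107),0),("rearwheel",(265,130),20),("key",(332,168),3)):
    d=onz(w3,*p,z)[:2]-np.array([462,-138]);print(n,"block-frame from outer end x,y",(d@u).round(),(d@v).round())
print(robot.get_state()["qpos"].round(2))
```

```text
redL [ 406. -171.   25.]
redR [ 405. -194.   25.]
whL [ 268. -143.   25.]
whR [ 262. -180.   25.]
wheelrear bottom [361.  58.   0.]
chock [ 493. -202.    0.]
chockTL [ 523. -187.   25.]
frontwheel [ 497. -229.    0.]
hexkey [371. -95.   3.]
hexkey2 [ 384. -142.    3.]
frame edge [517. -72. 130.]
pack block-frame from outer end x,y -65.0 4.0
pack block-frame from outer end x,y -79.0 -14.0
chock block-frame from outer end x,y -11.0 -71.0
rearwheel block-frame from outer end x,y 20.0 114.0
key block-frame from outer end x,y -66.0 41.0
[ 0.48  0.07 -0.37  1.95  0.03  1.12 -1.2 ]
```

step_arm --pt "0 0 0.17 40 -6 -40 75" --pt "0 0 0.325 85 -13 -80 75" --pt "0 0 0.325 85 -13 -140 75" --pt "0 0 0.325 85 -13 -200 75" --pt "0 0 0.325 85 -13 -240 75" --pt "0 0 0.325 85 -13 -270 75" --pt "0 0 0.325 85 -13 -295 75" --pt "0 0 0.325 85 -13 -311 75"

```text
clock: 9.65
tcp_pos: [482.1, -123.7, 25.9]
ee_rot: [-3.0, -0.931, 0.001]
wrist_force: [0.4, 0.3, -0.0]
finger_gap: 75.2
gripper_force: 0.0
```

step_arm --pt "0 0 0 0 0 0 65" --pt "0 0 0 0 0 0 58" --pt "0 0 0 0 0 0 52" --pt "0 0 0 0 0 0 48"

```text
clock: 10.15
tcp_pos: [482.5, -124.5, 27.5]
ee_rot: [3.001, 0.929, 0.001]
wrist_force: [-0.1, -0.0, 0.8]
finger_gap: 47.5
gripper_force: 0.0
```

step_arm --pt "0 0 0 0 0 0 45" --pt "0 0 0 0 0 0 42" --pt "0 0 0 0 0 0 35" --pt "0 0 0 0 0 0 35"

```text
clock: 10.65
tcp_pos: [482.5, -124.5, 27.8]
ee_rot: [3.0, 0.93, 0.001]
wrist_force: [-2.2, 0.4, 15.2]
finger_gap: 44.7
gripper_force: 58.5
```

step_arm --pt "0 0 0 0 0 0.5 35" --pt "0 0 0 0 0 0.5 35"

```text
clock: 10.9
tcp_pos: [482.3, -124.4, 27.8]
ee_rot: [3.001, 0.929, 0.001]
wrist_force: [-1.7, 1.0, 8.6]
finger_gap: 44.7
gripper_force: 61.2
```

step_arm --pt "0 0 0 -1.5 -1 0 35" --pt "0 0 0 -3 -2 0 35"

```text
clock: 11.15
tcp_pos: [480.0, -126.2, 27.8]
ee_rot: [3.001, 0.93, 0.003]
wrist_force: [3.1, 1.7, 4.5]
finger_gap: 44.4
gripper_force: 61.0
```

The block slides freely, so I'll draw it out.

step_arm --pt "0 0 0 -5 -3.5 0.3 35" --pt "0 0 0 -10 -7 0.3 35" --pt "0 0 0 -15 -10.5 0.3 35" --pt "0 0 0 -21 -14.5 0.3 35" --pt "0 0 0 -27 -18.5 0.3 35" --pt "0 0 0 -33 -22.5 0.3 35" --pt "0 0 0 -40 -27.5 0.3 35" --pt "0 0 0 -40 -27.5 0.3 35"

```text
clock: 12.15
tcp_pos: [437.9, -154.9, 27.8]
ee_rot: [3.001, 0.928, -0.002]
wrist_force: [-3.2, -1.4, 9.4]
finger_gap: 44.5
gripper_force: 61.9
```

step_arm --pt "0 0 0 -4 -2.5 2 35" --pt "0 0 0 -6 -4 10 35" --pt "0 0 0 -8 -5.5 25 35" --pt "0 0 0 -12 -8 45 35" --pt "0 0 0 -25 -16 75 35" --pt "0 0 0 -40 -28 110 35" --pt "0 0 0 -40 -28 120 35"

```text
clock: 13.02
tcp_pos: [398.8, -183.0, 150.1]
ee_rot: [3.0, 0.926, 0.002]
wrist_force: [0.4, 0.3, -2.8]
finger_gap: 44.3
gripper_force: 60.8
```

Run:
```python
from h import *
st=robot.get_state();print(st["clock"],st["tcp_pos"],st["ee_rot"],st["wrist_force"],st["qpos"].round(2),st["finger_gap"])
s=snap("wrist");sc=snap("scene")
im=np.zeros((400,800,3),np.uint8);im[:300,:480]=cv2.resize(s["color"],(480,300));im[:400,480:]=cv2.resize(sc["color"][60:220,200:328],(320,400),interpolation=cv2.INTER_CUBIC)
cv2.imwrite("pics/w4.png",im[:,:,::-1])
```

```text
13.025 [ 398.75408431 -183.03361745  150.13690043] [2.99968806e+00 9.25980793e-01 2.28115118e-03] [ 0.41540122  0.32812713 -2.7587698 ] [ 0.62  0.38 -0.4   2.14  0.23  0.67 -0.91] 44.31946155816841
```

View pics/w4.png

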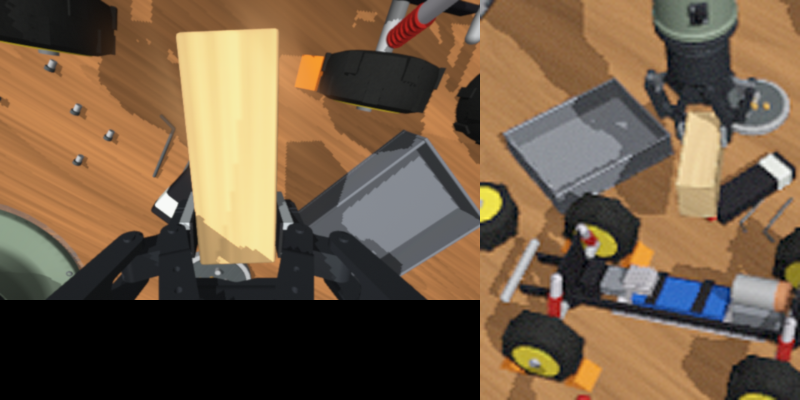

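The block is held level and clear of the truck. I'll take it to the tray, which is centred at about (421,-398) with yaw −0.21.

step_arm --pt "0 0 -0.16 -2 -45 0 35" --pt "0 0 -0.33 -5 -90 0 35" --pt "0 0 -0.5 -8 -135 0 35" --pt "0 0 -0.66 -11 -175 0 35" --pt "0 0 -0.815 -15 -207 0 35" --pt "0 0 -0.815 -15 -207 -20 35" --pt "0 0 -0.815 -15 -207 -50 35" --pt "0 0 -0.815 -15 -207 -80 35"

```text
clock: 14.12
tcp_pos: [384.4, -388.1, 65.8]
ee_rot: [-3.123, 0.334, 0.002]
wrist_force: [0.5, -0.1, -2.2]
finger_gap: 44.2
gripper_force: 61.0
```

step_arm --pt "0 0 0 0 0 -15 35" --pt "0 0 0 0 0 -27 35" --pt "0 0 0 0 0 -33 35" --pt "0 0 0 0 0 -35 35"

```text
clock: 14.62
tcp_pos: [384.3, -389.0, 32.9]
ee_rot: [3.123, -0.336, 0.0]
wrist_force: [0.2, -0.3, -1.6]
finger_gap: 44.2
gripper_force: 61.0
```

step_arm --pt "0 0 0 0 0 -1 35" --pt "0 0 0 0 0 -1 35"

```text
clock: 14.88
tcp_pos: [384.3, -389.1, 32.2]
ee_rot: [3.123, -0.336, 0.001]
wrist_force: [0.2, 0.6, -2.5]
finger_gap: 44.6
gripper_force: 61.0
```

step_arm --pt "0 0 0 0 0 -1 35" --pt "0 0 0 0 0 -1 35"

```text
clock: 15.12
tcp_pos: [384.3, -389.1, 31.8]
ee_rot: [3.123, -0.336, 0.001]
wrist_force: [-3.8, 4.3, 17.0]
finger_gap: 44.4
gripper_force: 63.2
```

step_arm --pt "0 0 0 0 0 -0.5 35" --pt "0 0 0 0 0 -0.5 35"

```text
clock: 15.38
tcp_pos: [384.4, -389.1, 31.8]
ee_rot: [3.123, -0.336, 0.001]
wrist_force: [-6.5, 6.4, 29.3]
finger_gap: 44.7
gripper_force: 64.6
```

step_arm --pt "0 0 0 0 0 1.2 50" --pt "0 0 0 0 0 1.2 58" --pt "0 0 0 0 0 1.2 62" --pt "0 0 0 0 0 10 62" --pt "0 0 0 0 0 50 62" --pt "0 0 0 0 0 110 40" --pt "0 0 0 0 0 170 20" --pt "0 0 0 0 20 230 0"

```text
clock: 16.38
tcp_pos: [383.7, -369.5, 262.2]
ee_rot: [3.123, -0.338, 0.001]
wrist_force: [1.3, 0.2, 0.1]
finger_gap: 7.5
gripper_force: 0.0
```

step_arm --pt "0 0 0.1 5 50 30 0" --pt "0 0 0.2 10 105 55 0" --pt "0 0 0.3 14 160 60 0" --pt "0 0 0.4 18 215 60 0" --pt "0 0 0.5 21 270 60 0" --pt "0 0 0.6 24 325 60 0" --pt "0 0 0.7 26 380 60 0" --pt "0 0 0.8 28 435 60 0"

```text
clock: 17.38
tcp_pos: [411.8, 67.5, 320.2]
ee_rot: [3.006, 0.911, 0.001]
wrist_force: [1.5, -0.4, 0.3]
finger_gap: -0.5
gripper_force: 0.0
```

Run:
```python
from h import *
import pickle
st=robot.get_state();print(st["clock"],st["tcp_pos"],st["ee_rot"],st["wrist_force"],st["qpos"].round(2),st["finger_gap"])
s=snap("wrist");sc=snap("scene");pickle.dump(s,open("w5.pkl","wb"));
for r in red(s,0,280,0,640,60): print(r)
im=np.zeros((400,800,3),np.uint8);im[:300,:480]=cv2.resize(s["color"],(480,300));im[:400,480:]=cv2.resize(sc["color"][60:220,200:328],(320,400),interpolation=cv2.INTER_CUBIC)
cv2.imwrite("pics/w5.png",im[:,:,::-1])
```

```text
17.375 [411.77508841  67.52318262 320.23643169] [3.00565765e+00 9.11288053e-01 1.31462608e-03] [ 1.49661237 -0.40616011  0.25618209] [ 0.26  0.11 -0.61  1.96  0.08  1.09 -1.37] -0.4713166256505051
(array([260.4,  97.1]), np.int32(2658), ((259.5517272949219, 97.37930297851562), (139.52352905273438, 23.841140747070312), 86.633544921875))
(array([379.7,  45.1]), np.int32(76), ((380.15093994140625, 44.971702575683594), (14.56021785736084, 8.378993034362793), 15.945395469665527))
(array([210.5, 100.9]), np.int32(575), ((211.0, 101.0), (26.0, 24.0), 90.0))
(array([621.2,  98. ]), np.int32(259), ((622.5769653320312, 97.38461303710938), (20.801258087158203, 17.19570541381836), 33.6900634765625))
(array([193.1, 138.6]), np.int32(1252), ((192.0513916015625, 138.61302185058594), (74.31941223144531, 17.506515502929688), 2.12109637260437))
(array([352.8, 162.2]), np.int32(62), ((352.5135192871094, 162.58106994628906), (9.416058540344238, 7.323601245880127), 35.53767776489258))
(array([580.5, 191.7]), np.int32(201), ((581.1914672851562, 190.59530639648438), (24.15109634399414, 11.858362197875977), 2.4895527362823486))
(array([442.6, 250.8]), np.int32(102), ((443.00006103515625, 251.00003051757812), (14.142135620117188, 7.0710673332214355), 45.0))
```

View pics/w5.png

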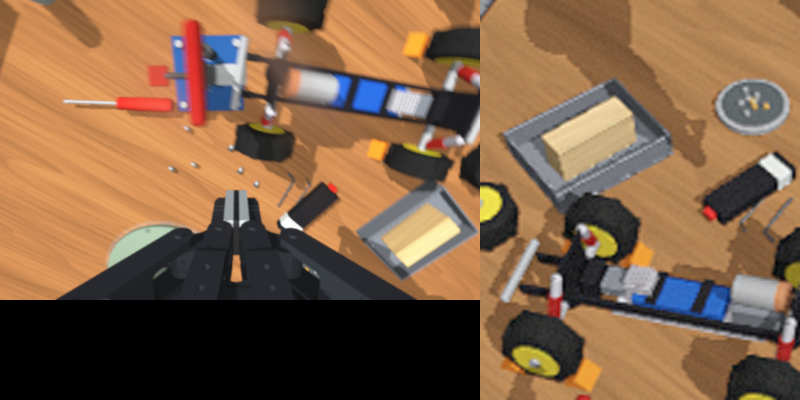

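The block lies in the tray. The pad is at (211,101) in the full-size wrist picture, so I'll triangulate it with w2.

Run:
```python
from h import *
import pickle
w=pickle.load(open("w5.pkl","rb"));w2=pickle.load(open("w2.pkl","rb"));w3=pickle.load(open("w3.pkl","rb"))
print(onz(w,211,101,86),tri(ray(w,211,101),ray(w2,234.1,132.6)))
print([r for r in red(w3,50,110,30,85,40)])
```

```text
[411.11074468 207.4681399   86.        ] (array([422.76751946, 191.35035128, 150.48967255]), [np.float64(0.07868513996997158), np.float64(0.07868513997006639)])
[(array([55.9, 80.4]), np.int32(633), ((56.40000534057617, 80.30000305175781), (30.4105224609375, 23.702320098876953), 63.43495178222656)), (array([33.8, 88. ]), np.int32(163), ((36.5, 85.5), (23.0, 13.0), 90.0))]
```

step_arm --pt "0 0 0 0 45 0 0" --pt "0 0 0 0 95 0 0" --pt "0 0 0 -0.5 138.5 0 0" --pt "0 0 0 -0.5 138.5 -55 0" --pt "0 0 0 -0.5 138.5 -110 0" --pt "0 0 0 -0.5 138.5 -165 0" --pt "0 0 0 -0.5 138.5 -205 0" --pt "0 0 0 -0.5 138.5 -220 0"

```text
clock: 18.48
tcp_pos: [411.0, 203.8, 98.3]
ee_rot: [3.007, 0.907, -0.004]
wrist_force: [0.4, -0.9, 0.6]
finger_gap: 0.1
gripper_force: 0.0
```

step_arm --pt "0 0 0 0 0 -4 0" --pt "0 0 0 0 0 -7 0" --pt "0 0 0 0 0 -9 0" --pt "0 0 0 0 0 -10 0"

```text
clock: 18.98
tcp_pos: [412.0, 204.4, 90.1]
ee_rot: [-3.008, -0.907, -0.001]
wrist_force: [0.0, -0.2, 0.5]
finger_gap: -0.2
gripper_force: 0.0
```

step_arm --pt "0 0 0 0 0 -1 0" --pt "0 0 0 0 0 -2 0"

```text
clock: 19.23
tcp_pos: [411.7, 204.4, 87.6]
ee_rot: [3.008, 0.907, 0.0]
wrist_force: [0.1, -0.6, 0.0]
finger_gap: 0.0
gripper_force: 0.0
```

step_arm --pt "0 0 0 -0.5 1.2 -1 0" --pt "0 0 0 -0.5 1.2 -2 0"

```text
clock: 19.48
tcp_pos: [411.3, 205.7, 85.7]
ee_rot: [3.008, 0.907, 0.0]
wrist_force: [-1.8, 0.0, 9.9]
finger_gap: -0.1
gripper_force: 4.8
```

step_arm --pt "0 0 0 0 0 -1 0" --pt "0 0 0 0 0 -2 0"

```text
clock: 19.73
tcp_pos: [411.0, 206.0, 83.8]
ee_rot: [-3.007, -0.907, -0.0]
wrist_force: [-3.2, 2.6, 6.8]
finger_gap: -0.2
gripper_force: 3.2
```

step_arm --pt "0 0 0 0 0 -0.8 0"

```text
clock: 19.85
tcp_pos: [411.0, 206.1, 82.9]
ee_rot: [-3.007, -0.908, -0.0]
wrist_force: [-1.6, 2.1, 3.6]
finger_gap: -0.0
gripper_force: 1.8
```

step_arm --pt "0 0 0 0 0 -0.8 0"

```text
clock: 19.98
tcp_pos: [411.2, 205.8, 82.0]
ee_rot: [-3.008, -0.907, -0.0]
wrist_force: [-0.3, -0.2, 2.6]
finger_gap: -0.1
gripper_force: 1.7
```

step_arm --pt "0 0 0 0 0 -0.7 0"

```text
clock: 20.1
tcp_pos: [411.2, 205.8, 81.3]
ee_rot: [-3.007, -0.907, -0.0]
wrist_force: [-2.2, 2.2, 3.1]
finger_gap: 0.0
gripper_force: 2.1
```

step_arm --pt "0 0 0 0 0 -0.7 0"

```text
clock: 20.23
tcp_pos: [411.1, 205.9, 80.6]
ee_rot: [-3.007, -0.907, -0.0]
wrist_force: [-2.6, 2.8, 4.5]
finger_gap: 0.1
gripper_force: 2.4
```

step_arm --pt "0 0 0 0 0 -0.4 0"

```text
clock: 20.35
tcp_pos: [411.2, 205.9, 80.3]
ee_rot: [-3.007, -0.907, -0.0]
wrist_force: [-3.4, 2.7, 8.5]
finger_gap: -0.1
gripper_force: 4.7
```

step_arm --pt "0 0 0 0 0 -0.2 0" --pt "0 0 0 0 0 -0.2 0"

```text
clock: 20.6
tcp_pos: [411.2, 205.9, 80.2]
ee_rot: [-3.007, -0.907, -0.001]
wrist_force: [-4.0, 2.3, 9.3]
finger_gap: -0.5
gripper_force: 5.3
```

step_arm --pt "0 0 0 0 0 0 0" --pt "0 0 0 0 0 0 0" --pt "0 0 0 0 0 0 0" --pt "0 0 0 0 0 0 0" --pt "0 0 0 0 0 0 0" --pt "0 0 0 0 0 0 0" --pt "0 0 0 0 0 0 0" --pt "0 0 0 0 0 0 0"

```text
clock: 21.6
tcp_pos: [411.2, 205.9, 80.2]
ee_rot: [-3.007, -0.907, -0.001]
wrist_force: [-4.4, 3.0, 8.9]
finger_gap: 0.0
gripper_force: 5.2
```

step_arm --pt "0 0 0 0 0 0 0" --pt "0 0 0 0 0 0 0" --pt "0 0 0 0 0 0 0" --pt "0 0 0 0 0 0 0" --pt "0 0 0 0 0 0 0" --pt "0 0 0 0 0 0 0" --pt "0 0 0 0 0 0 0" --pt "0 0 0 0 0 0 0"

```text
clock: 22.6
tcp_pos: [411.2, 205.9, 80.2]
ee_rot: [-3.007, -0.907, -0.001]
wrist_force: [-3.9, 2.8, 10.3]
finger_gap: -0.2
gripper_force: 5.2
```

step_arm --pt "0 0 0 0 0 0 0" --pt "0 0 0 0 0 0 0" --pt "0 0 0 0 0 0 0" --pt "0 0 0 0 0 0 0" --pt "0 0 0 0 0 0 0" --pt "0 0 0 0 0 0 0" --pt "0 0 0 0 0 0 0" --pt "0 0 0 0 0 0 0"

```text
clock: 23.6
tcp_pos: [411.2, 205.9, 80.2]
ee_rot: [-3.007, -0.907, -0.001]
wrist_force: [-3.5, 2.2, 10.4]
finger_gap: -0.2
gripper_force: 5.2
```

Run:
```python
from h import *
import pickle
st=robot.get_state();print(st["clock"],st["tcp_pos"],st["wrist_force"])
D=pickle.load(open("d0.pkl","rb"));s=snap("scene");t=snap("side")
cv2.imwrite("pics/w6.png",np.hstack([cv2.resize(x,(400,400),interpolation=cv2.INTER_CUBIC) for x in(s["color"][120:240,290:410],t["color"][170:290,280:400])])[:,:,::-1])
for n,a,b in(("scene",s,(140,230,345,375)),("side",t,(195,250,320,375))):
    for r in red(a,*b,20): print(n,r)
```

```text
23.6 [411.20249886 205.9065449   80.2034207 ] [-3.52780384  2.21471827 10.41089153]
scene (array([359.6, 175.6]), np.int32(139), ((359.5, 175.5), (27.0, 5.0), 90.0))
side (array([322.2, 221.7]), np.int32(21), ((322.30767822265625, 222.03843688964844), (4.437601566314697, 4.714951515197754), 33.690067291259766))
side (array([332.5, 220.5]), np.int32(33), ((332.35296630859375, 220.41177368164062), (4.850712299346924, 6.790997505187988), 75.96376037597656))
```

View pics/w6.png

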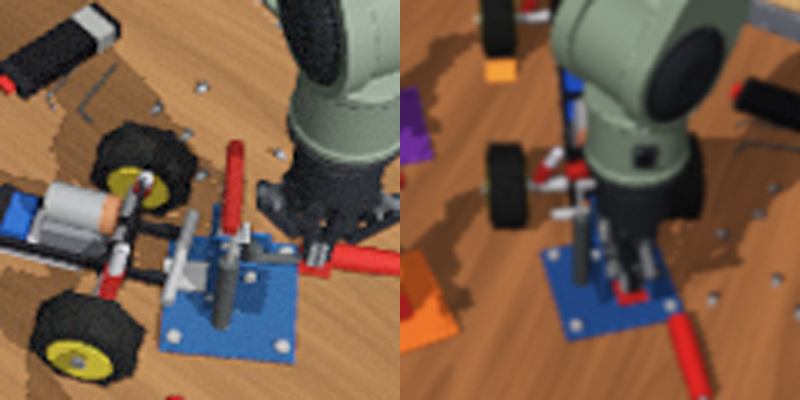

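The lift has sunk: the handle in the scene view moved from row 170.5 to 175.5. I'll check its height by projection while holding longer.

step_arm --pt "0 0 0 0 0 0 0" --pt "0 0 0 0 0 0 0" --pt "0 0 0 0 0 0 0" --pt "0 0 0 0 0 0 0" --pt "0 0 0 0 0 0 0" --pt "0 0 0 0 0 0 0" --pt "0 0 0 0 0 0 0" --pt "0 0 0 0 0 0 0"

```text
clock: 24.7
tcp_pos: [411.2, 205.9, 80.2]
ee_rot: [-3.007, -0.907, -0.001]
wrist_force: [-3.6, 2.6, 9.0]
finger_gap: -0.2
gripper_force: 5.2
```

Run:
```python
from h import *
import pickle
s=snap("scene");print(red(s,140,230,345,375,40))
T=np.array(s["camera_from_world"])
for z in(178,182,192,202,232):
    p=T@np.array([458,139,z,1]);print(z,s["fx"]*p[0]/p[2]+s["cx"],s["fy"]*p[1]/p[2]+s["cy"])
```

```text
[(array([359.6, 175.7]), np.int32(138), ((359.5, 175.5), (27.0, 5.0), 90.0))]
178 359.12424570139956 175.72874150054002
182 359.24430454616567 174.87954491861203
192 359.54751805987655 172.73486428355065
202 359.85518943164493 170.55865246199073
232 360.8059559587336 163.83371947943286
```

The handle is at z ≈ 178, so the rail is fully down. I'll release the pad gently and withdraw.

step_arm --pt "0 0 0 0 0 2 0" --pt "0 0 0 0 0 5 0" --pt "0 0 0 0 0 9 0" --pt "0 0 0 0 0 30 0" --pt "0 0 0 0 0 80 0" --pt "0 0 0 0 0 140 0" --pt "0 0 0 0 0 200 0" --pt "0 0 0 0 0 240 0"

```text
clock: 25.75
tcp_pos: [411.2, 205.6, 322.8]
ee_rot: [3.008, 0.907, 0.003]
wrist_force: [0.8, -0.1, -0.4]
finger_gap: 0.2
gripper_force: 0.0
```

step_arm --pt "0 0 0 0 -50 0 0" --pt "0 0 0 0 -100 0 0" --pt "0 0 0 0 -150 0 0" --pt "0 0 0 0 -200 0 0" --pt "0 0 0 0 -240 0 0" --pt "0 0 0 0 -240 0 0"

```text
clock: 26.5
tcp_pos: [410.7, -37.0, 320.0]
ee_rot: [3.009, 0.9, -0.001]
wrist_force: [-0.2, 0.5, 0.1]
finger_gap: -0.1
gripper_force: 0.0
```

Run:
```python
from h import *
w=snap("wrist");s=snap("scene");print(red(s,140,230,345,375,40),robot.get_state()["tcp_pos"])
im=np.zeros((400,800,3),np.uint8);im[:300,:480]=cv2.resize(w["color"],(480,300));im[:,480:]=cv2.resize(s["color"][85:245,195:355],(320,400))
cv2.imwrite("pics/w7.png",im[:,:,::-1])
```

```text
[(array([359.5, 175.6]), np.int32(134), ((359.5, 175.5), (27.0, 5.0), 90.0))] [411.02105361 -34.26412402 320.08670306]
```

View pics/w7.png

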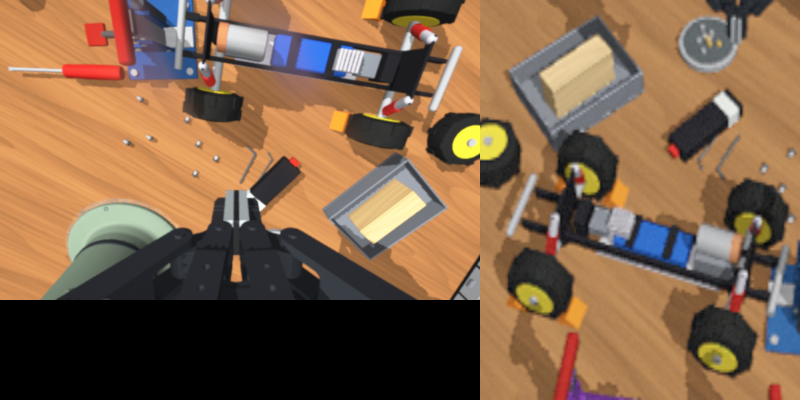

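The block lies in the tray, the truck is on its wheels, the lift is down, and nothing else has moved.

```bash
python3 -c "
from bench import robot; print(robot.job_done())"
```

```text
the job is handed in; nothing more can be done
None
```

The job is handed in at about 27 s of the 72 s: the truck is down on its wheels, the block is in the grey tray, and the lift is all the way down; the hand-in gave no verdict.

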